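# Open the file tray at the tall divider

## Robot

A 7-joint arm with a two-finger parallel gripper is mounted at the origin on the work surface. World frame = base frame: x ahead of the robot, y to its left, z up, the work surface at z = 0. Lengths are in m, angles in rad, forces in N, time in s.
With the tool pointing down it reaches from about 0.4 to 0.85 m from the base axis. Payload 10.4 kg.
Tool frame: the origin (TCP) lies on the centre line of the jaws, within the pads' length; the fingertips stand 22 mm ahead of it and the grasp point (between the pads) lies 3 mm ahead of it; z points along the fingers, y is the line along which they close (so a half turn about z gives the same grasp; the last joint's range is limited). The gripper opens to 87 mm and grips with 3 to 60 N. Pads are 19 mm wide; open, the fingers measure 117 mm over their backs; the gripper's body (75 mm by 190 mm) begins 51 mm behind the grasp point.
Start: joints at [-1.266, 0.332, -0.065, 1.46, 0.022, 1.35, -0.088], TCP at [0.201, 0.592, 0.245] pointing down, gripper open.
Joint ranges: [-2.6, 2.6], [-0.5, 2.12], [-1.47, 1.34], [0.16, 2.42], [-1.27, 4.41], [0.06, 2.06], [-2.6, 2.6]. Speed limits (rad/s): [2.22, 2.22, 2.79, 2.79, 3.14, 3.14, 3.14].

## Interface

Orientations are given as a unit quaternion [x, y, z, w].
In Python, from bench import r gives the robot as it stands.
- The arm moves only by the tool advance, called after "Call:" by a JSON object that holds its "op" and its "data". Schema: {"type":"object","properties":{"plan":{"type":"array","items":{"type":"array","items":{"type":"number"},"minItems":5,"maxItems":5},"minItems":1,"maxItems":12},"squeeze":{"type":"number"},"only":{"type":"string"},"quiet":{"type":"boolean"},"lines":{"type":"string"}},"required":["plan"],"additionalProperties":false}. plan is a list of rows, 1 to 12 of them, each of 5 numbers: dx, dy, dz in fractions of the full range, 1 being 0.8 m, then a turn about the tool's z in shares of 2 pi rad (1.0 is 2 pi rad), then the finger opening in m; each row is the pose to reach, as a shift and turn from the pose commanded when the call began, along the tool's axes at that moment; what a row does not reach only later rows make up. A row lasts 1/10 s, in which the tool goes at most 0.05 m and 0.15 rad, less where a joint would pass 70% of its speed; a pose out of reach is approached as far as the arm can. The fingers move at their own pace and stop on an object; squeeze is the grip in N (left out, the last holds). Time passes only in rows, so rows that do not move let the fingers close. The tool returns the time, the measured TCP pose, the force, the opening and the grip force at its end. only (a regular expression) keeps the lines of the reply that match it, lines (a string "A,B") keeps lines A to B, and quiet returns only ok. Input that does not fit is refused with a message, and nothing moves.
- r.read_state(): the state, without advancing time (a new reading comes with each control period).
- r.camera(name): name is "side" or "top"; returns a dict with "img" (400x640x3 uint8, red, green, blue), "fx", "fy", "cx", "cy" (pixels), "pose" (4x4, takes a point from camera to world coordinates). Camera axes: x right, y down, z forward; pixel columns grow to the right and rows downward; lengths in m; the calibration is good to about 2 mm. A picture is of the moment at which its call begins. There is no depth.
- r.close_job(): hands the job in; it is judged then, once.
The state is a dict: "time": time; "joint_positions": joint angles; "joint_vel": joint speeds; "joint_torque": joint torques, N m; "ee_pos": TCP position; "eef_rot": TCP orientation; "ft_force": force on the tool from outside, world axes, zero at the start; "torque": the same for the moment, N m; "width": finger opening in m; "grip_force": force on a finger pad.
Only numpy, scipy, OpenCV 4.12 (cv2) and the standard library are available. Lean on these libraries where they do the work, as an engineer would, in place of code of your own. Each camera call takes 0.05 s, during which the arm holds its last target. There are 200 camera calls.

## Task

Open the desk file at its tall divider: run your fingertips along the tops of the dividers, starting with the one right in front of the tall one and working towards the tray's front end (the end with the brass pull), so that each of them in turn tips over and is left clearly leaning forward. Touch them gently, without pinching. Leave the tall divider and those behind it leaning back, and leave the mug, stapler and paperweight where they are.

Things in the scene. Friction and masses are not known exactly. Their poses are not given: they have to be found in the camera images.
- tray: Fixed open wooden file tray, 340 long (its x) x 140 wide (its y) x 50 mm high, walls 8 mm; origin under its centre on the desk. Its FRONT is the end at -x, with a brass cup pull projecting 24 mm, below 45 mm height; +x is to the rear. Six stiff grey dividers stand across it in a row along x, 48 mm apart, hinged at the bottom and all leaning to the rear at the start.
- slot_a: Fixed hinge bar, with its divider, of the front-most divider (tray x = -120 mm). Origin on the hinge axis at mid-width, 16 mm above the desk; axes as the tray's. Divider 105 mm high above the hinge, 120 wide, 3 thick; a 5 mm bundle of cards fixed on its front face reaches 68 mm above the hinge.
- leaf_a (a joint): Hinge angle of this divider (the front-most divider): 0 upright, positive leaning towards the tray's FRONT, negative leaning towards the rear. Stops at -0.32 and +0.80; starts between -0.30 and -0.23. Its stiff hinge gives at about 0.3 N on the top edge, and it stays at whatever angle it is left. Dividers do not collide with each other.
- slot_b: Fixed hinge bar, with its divider, of the second divider from the front (tray x = -72 mm). Origin on the hinge axis at mid-width, 16 mm above the desk; axes as the tray's. Divider 105 mm high above the hinge, 120 wide, 3 thick; a 5 mm bundle of cards fixed on its front face reaches 68 mm above the hinge.
- leaf_b (a joint): Hinge angle of this divider (the second divider from the front): 0 upright, positive leaning towards the tray's FRONT, negative leaning towards the rear. Stops at -0.32 and +0.80; starts between -0.30 and -0.23. Its stiff hinge gives at about 0.3 N on the top edge, and it stays at whatever angle it is left. Dividers do not collide with each other.
- slot_c: Fixed hinge bar, with its divider, of an ordinary divider that stands third, fourth or fifth from the front (tray x = -24, +24 or +72 mm). Origin on the hinge axis at mid-width, 16 mm above the desk; axes as the tray's. Divider 105 mm high above the hinge, 120 wide, 3 thick; a 5 mm bundle of cards fixed on its front face reaches 68 mm above the hinge.
- leaf_c (a joint): Hinge angle of this divider (an ordinary divider that stands third, fourth or fifth from the front): 0 upright, positive leaning towards the tray's FRONT, negative leaning towards the rear. Stops at -0.32 and +0.80; starts between -0.30 and -0.23. Its stiff hinge gives at about 0.3 N on the top edge, and it stays at whatever angle it is left. Dividers do not collide with each other.
- slot_d: Fixed hinge bar, with its divider, of another ordinary divider that stands third, fourth or fifth from the front. Origin on the hinge axis at mid-width, 16 mm above the desk; axes as the tray's. Divider 105 mm high above the hinge, 120 wide, 3 thick; a 5 mm bundle of cards fixed on its front face reaches 68 mm above the hinge.
- leaf_d (a joint): Hinge angle of this divider (another ordinary divider that stands third, fourth or fifth from the front): 0 upright, positive leaning towards the tray's FRONT, negative leaning towards the rear. Stops at -0.32 and +0.80; starts between -0.30 and -0.23. Its stiff hinge gives at about 0.3 N on the top edge, and it stays at whatever angle it is left. Dividers do not collide with each other.
- slot_tall: Fixed hinge bar, with its divider, of the TALL divider, which stands third, fourth or fifth from the front. Origin on the hinge axis at mid-width, 16 mm above the desk; axes as the tray's. Divider 135 mm high above the hinge, 120 wide, 3 thick; a 5 mm bundle of cards fixed on its front face reaches 68 mm above the hinge.
- leaf_tall (a joint): Hinge angle of this divider (the TALL divider, which stands third, fourth or fifth from the front): 0 upright, positive leaning towards the tray's FRONT, negative leaning towards the rear. Stops at -0.32 and +0.80; starts between -0.30 and -0.23. Its stiff hinge gives at about 0.3 N on the top edge, and it stays at whatever angle it is left. Dividers do not collide with each other.
- slot_e: Fixed hinge bar, with its divider, of the rear-most divider (tray x = +120 mm). Origin on the hinge axis at mid-width, 16 mm above the desk; axes as the tray's. Divider 105 mm high above the hinge, 120 wide, 3 thick; a 5 mm bundle of cards fixed on its front face reaches 68 mm above the hinge.
- leaf_e (a joint): Hinge angle of this divider (the rear-most divider): 0 upright, positive leaning towards the tray's FRONT, negative leaning towards the rear. Stops at -0.32 and +0.80; starts between -0.30 and -0.23. Its stiff hinge gives at about 0.3 N on the top edge, and it stays at whatever angle it is left. Dividers do not collide with each other.
- mug: Bystander: white mug, 76 mm across, 92 mm high, with a handle; origin under its centre, beside the tray. Leave alone.
- stapler: Bystander: black stapler 130 x 34 x 54 mm, long along its x; origin under its centre, beside the tray. Leave alone.
- paperweight: Bystander: green glass dome paperweight, 68 mm across, 42 mm high; origin under its centre, beside the tray. Leave alone.

How it is judged:
At the end, for the whole second after the job is handed in: Every divider in front of the tall one leans forward by more than 0.2 rad; the tall divider and every one behind it lean back by more than 0.1 rad; mug, stapler and paperweight are within 20 mm of where they stood (value of joint each of leaf_a, leaf_b above 0.2 rad and ((x of slot_c in the frame of slot_tall below 0 m and value of joint leaf_c above 0.2 rad) or (x of slot_c in the frame of slot_tall above 0 m and value of joint leaf_c below -0.1 rad)) and ((x of slot_d in the frame of slot_tall below 0 m and value of joint leaf_d above 0.2 rad) or (x of slot_d in the frame of slot_tall above 0 m and value of joint leaf_d below -0.1 rad)) and value of joint each of leaf_tall, leaf_e below -0.1 rad and distance of each of mug, stapler, paperweight from where it was at the start of the episode below 0.02 m); the robot touches nothing.
It fails at once if A divider was tipped forward while the one behind it, also in front of the tall one, was still leaning back (wrong order along the row) ((value of joint leaf_a above 0.15 rad and value of joint leaf_b below 0 rad) or (value of joint leaf_b above 0.15 rad and value of joint leaf_c below 0 rad and x of slot_c in the frame of slot_tall below 0 m) or (value of joint leaf_b above 0.15 rad and value of joint leaf_d below 0 rad and x of slot_d in the frame of slot_tall below 0 m) or (value of joint leaf_c above 0.15 rad and value of joint leaf_d below 0 rad and x of slot_d in the frame of slot_tall below 0 m and x of slot_c in the frame of slot_d below 0 m) or (value of joint leaf_d above 0.15 rad and value of joint leaf_c below 0 rad and x of slot_c in the frame of slot_tall below 0 m and x of slot_d in the frame of slot_c below 0 m)).
It fails at once if A divider was pressed or pinched with more than 12 N (contact force between the fingers and slot_a above 12 N or contact force between the fingers and slot_b above 12 N or contact force between the fingers and slot_c above 12 N or contact force between the fingers and slot_d above 12 N or contact force between the fingers and slot_tall above 12 N or contact force between the fingers and slot_e above 12 N).
It fails at once if The mug, the stapler or the paperweight was moved by more than 20 mm or lifted (distance of any of mug, stapler, paperweight from where it was at the start of the episode above 0.02 m).
It also fails if it takes over 35 s, if anything falls off the work surface, if the arm or the gripper's body presses on something with over 40 N, if the wrist force passes 120 N, or if a joint passes its speed limit or range.

## Working session

There is one attempt and no reset: what is moved stays moved. The work goes in short steps, Python scripts to look and compute and a tool call to move; the robot and the scene stay as the last step left them, time stands still between calls to the robot, and variables do not carry over. Pictures are saved under pics/ and viewed, at most 10 in all, crops included, and the job is handed in when it is done.

```bash
ls; mkdir -p pics; python3 - <<'E'
from bench import r
import cv2
for n in("top","side"):
    c=r.camera(n); cv2.imwrite(f"pics/{n}0.png",c["img"][:,:,::-1]); print(n,c["fx"],c["fy"],c["cx"],c["cy"],c["pose"].round(4).tolist() if hasattr(c["pose"],"round") else c["pose"])
s=r.read_state(); print(s["time"],s["ee_pos"],s["eef_rot"],s["width"])
E
```

```text
bench.py
pics
top 503.78143739986666 503.78143739986666 320.23305600402614 195.86104335080978 [[0.0071, -0.9898, 0.1421, 0.4899], [-1.0, -0.0072, 0.0001, 0.0209], [0.001, -0.142, -0.9899, 0.7862], [0.0, 0.0, 0.0, 1.0]]
side 466.9434489618962 466.9434489618962 316.52784320122396 203.57521586871115 [[-0.4183, -0.5731, 0.7047, 0.0765], [-0.9083, 0.2616, -0.3264, 0.2586], [0.0027, -0.7766, -0.63, 0.486], [0.0, 0.0, 0.0, 1.0]]
0.1 [0.20113469 0.59141552 0.24385328] [ 1.63163808e-01  9.86598791e-01 -6.26226836e-04 -7.32974312e-05] 0.08712844020060177
```

View pics/top0.png

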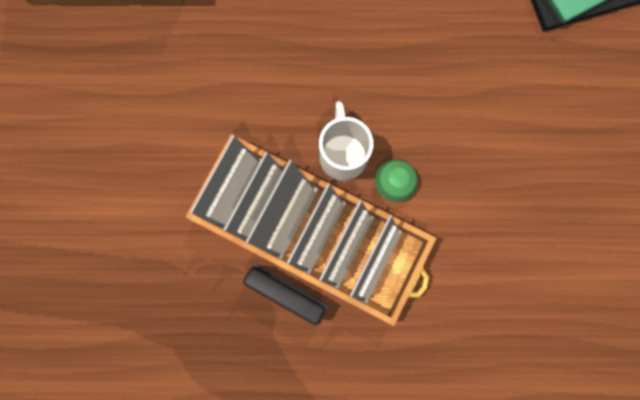

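View pics/side0.png

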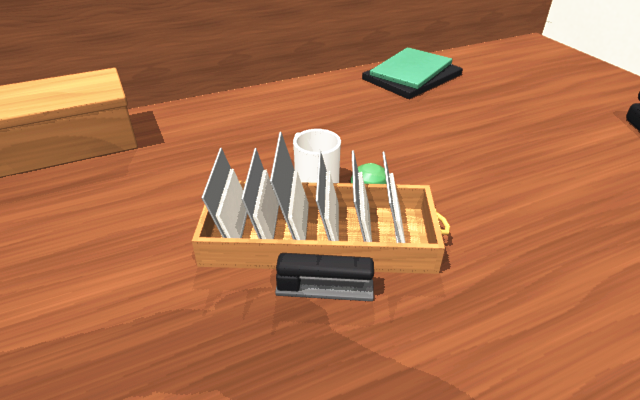

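The tray's front, with the pull at (422,282), is on the right of the top view. Its rim corners are near (234,137), (436,237), (394,323) and (189,214). The tall divider is fourth from the front: its top edge is near (280,135) in the side view. So c, b and a need tipping, in that order.

```bash
cat > h.py <<'E'
import numpy as np,cv2
from scipy.spatial.transform import Rotation as R
def ray(c,uv,z):
    P=np.array(c["pose"]); d=P[:3,:3]@np.array([(uv[0]-c["cx"])/c["fx"],(uv[1]-c["cy"])/c["fy"],1]); o=P[:3,3]
    return o+d*(z-o[2])/d[2]
def proj(c,p):
    P=np.array(c["pose"]); q=P[:3,:3].T@(np.array(p)-P[:3,3]); return (c["fx"]*q[0]/q[2]+c["cx"],c["fy"]*q[1]/q[2]+c["cy"])
E
python3 - <<'E'
from bench import r; from h import *
c=r.camera("top"); s=r.camera("side")
hsv=cv2.cvtColor(c["img"],cv2.COLOR_RGB2HSV)
print([hsv[v,u].tolist() for u,v in((415,280),(300,270),(330,185),(100,100),(500,300))])
m=[np.array(x,float) for x in ((234,137),(436,237),(394,323),(189,214))]
W=np.array([ray(c,x,.05)[:2] for x in m])
L=np.array([[.17,.07],[-.17,.07],[-.17,-.07],[.17,-.07]])
# order around: choose y sign by right-handedness (z up)
best=None
for sg in(1,-1):
    M=L*[1,sg]; A=W-W.mean(0); U,_,V=np.linalg.svd(M.T@A); Rm=(U@V).T
    if np.linalg.det(Rm)>0: print(sg,(A-M@Rm.T).round(4).tolist()); best=Rm
t=W.mean(0); yaw=np.arctan2(best[1,0],best[0,0]); print("tray",t,yaw)
np.save("tray.npy",[t[0],t[1],yaw])
T=lambda x,y,z: np.r_[t+best@[x,y],z]
out=[]
for k in(c,s):
    im=k["img"][:,:,::-1].copy()
    for x,h in((-.12,.105),(-.072,.105),(-.024,.105),(.024,.135),(.072,.105),(.12,.105)):
        for y in(-.06,.06):
            p=proj(k,T(x+h*np.sin(.265),y,.016+h*np.cos(.265))); cv2.circle(im,tuple(int(round(a)) for a in p),2,(0,0,255),-1)
    for a in(.17,-.17):
        for b in(.07,-.07):
            p=proj(k,T(a,b,.05)); cv2.circle(im,tuple(int(round(q)) for q in p),2,(255,255,0),-1)
    out.append(im[100:340,150:470])
cv2.imwrite("pics/ov.png",cv2.resize(np.vstack(out),None,fx=1.25,fy=1.25,interpolation=cv2.INTER_CUBIC))
st=r.read_state(); E=R.from_quat(st["eef_rot"]).as_matrix()
tgt=T(.026,0,.107+.022+.10); d=E.T@(tgt-st["ee_pos"])
ax=best[:,1]; ty=E.T@np.r_[ax,0]; print("tool target above",tgt,"shift",d,"turn",np.arctan2(-ty[0],ty[1]))
print("tray -x in tool",E.T@np.r_[-best[:,0],0],st["joint_positions"])
E
```

```text
[[17, 152, 235], [13, 150, 184], [12, 68, 120], [10, 160, 155], [10, 153, 155]]
-1 [[-0.0056, -0.0016], [0.0004, 0.0022], [0.0025, 0.0019], [0.0027, -0.0025]]
tray [0.55012042 0.03261607] 1.1016264854223978
tool target above [0.56187622 0.05580661 0.229     ] shift [-0.51398508 -0.39107317  0.01540285] turn -1.4294331529454687
tray -x in tool [ 1.40892873e-01 -9.90024589e-01  7.15096490e-04] [-1.26560205  0.33258912 -0.06466131  1.46056946  0.02158397  1.34985379
 -0.08848539]
```

View pics/ov.png

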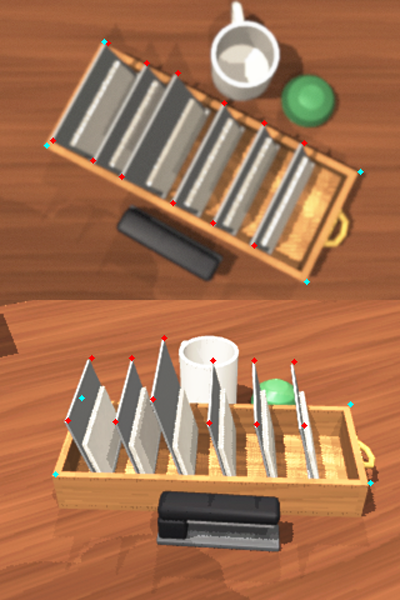

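The fit matches both views to within a few mm. I'll travel above the tray with the fingers closed, using a turn of +1.71, which is the same orientation and keeps joint 7 in range.

The rows are not in the units I measure in: shifts go in shares of 0.8 m and turns go in shares of 2 pi rad. I convert before sending: -0.48 m / 0.8 = -0.6, -0.44 m / 0.8 = -0.55, 1.56 rad / 6.2832 = 0.2483.

Call:
{"op": "advance", "data": {"plan": [[-0.05,-0.0375,0,0.0207,0],[-0.1,-0.075,0,0.0414,0],[-0.15,-0.1125,0,0.0621,0],[-0.2,-0.15,0,0.0828,0],[-0.25,-0.1875,0,0.1035,0],[-0.3,-0.225,0,0.1241,0],[-0.35,-0.2625,0,0.1448,0],[-0.4,-0.3,0,0.1655,0],[-0.45,-0.3375,0,0.1862,0],[-0.5,-0.375,0,0.2069,0],[-0.55,-0.4125,0,0.2276,0],[-0.6,-0.45,0,0.2483,0]], "squeeze": 5}}

```text
time: 1.4
ee_pos: [0.5405, 0.0945, 0.2447]
eef_rot: [0.811, 0.585, 0.0, -0.0]
ft_force: [0.6, 0.7, 0.4]
width: 0.0027
grip_force: 0.0
```

```bash
cat > go.py <<'E'
import sys; from bench import r; from h import *
x,tip=map(float,sys.argv[1:3]); a,b,y=np.load("tray.npy"); s=r.read_state(); E=R.from_quat(s["eef_rot"]).as_matrix()
u=np.array([np.cos(y),np.sin(y),0]); v=np.array([-u[1],u[0],0]); p=np.array([a,b,0])+x*u; p[2]=tip+.022
t=E.T@v; tr=np.arctan2(-t[0],t[1]); q=s["ee_pos"]-np.array([a,b,.022])
print("shift",(E.T@(p-s["ee_pos"])).round(4),"turn",round((tr+np.pi/2)%np.pi-np.pi/2,3),"now tray",(q@u).round(4),(q@v).round(4),"tip z",q[2].round(4),"-x dir",(E.T@-u).round(3),"F",np.round(s["ft_force"],2),"w",s["width"],"t",s["time"])
E
python3 go.py .026 .207
```

```text
shift [-0.03    0.0325  0.0157] turn 0.147 now tray 0.0509 0.0366 tip z 0.2227 -x dir [-0.989 -0.147 -0.001] F [0.59 0.69 0.43] w 0.0027155911341002433 t 1.4
```

To row units: 0.07 m / 0.8 = 0.0875, -0.03 m / 0.8 = -0.0375, 0.15 rad / 6.2832 = 0.0239.

Call:
{"op": "advance", "data": {"plan": [[-0.0188,0.0188,0,0.0111,0],[-0.0375,0.0375,0.0125,0.0239,0],[-0.0375,0.0375,0.0625,0.0239,0],[-0.0375,0.0375,0.0875,0.0239,0],[-0.0375,0.0375,0.0875,0.0239,0]], "quiet": true}}

```text
ok
```

```bash
python3 go.py .026 .107; python3 - <<'E'
from bench import r; from h import *
o=[r.camera(n)["img"][100:340,150:470,::-1] for n in("top","side")]
cv2.imwrite("pics/b.png",cv2.resize(np.vstack(o),None,fx=1.25,fy=1.25))
E
```

```text
shift [-0.0005  0.0064  0.0419] turn 0.003 now tray 0.0266 0.0062 tip z 0.1489 -x dir [-1.    -0.003  0.004] F [0.08 1.66 0.3 ] w 0.0007156761344172871 t 1.9
```

View pics/b.png

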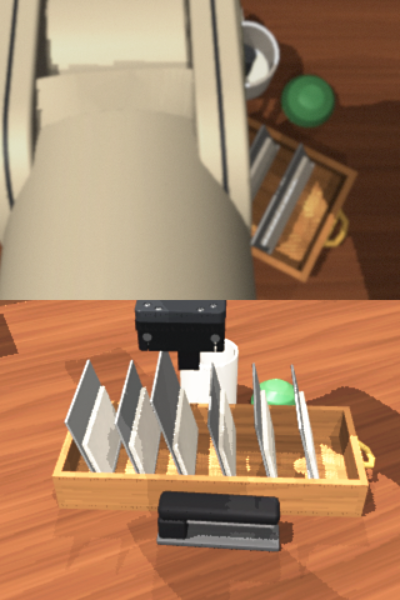

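The fingertip hangs between the tall divider and c, clear of both. I'll lower it slowly and start the sweep.

To row units: -0.06 m / 0.8 = -0.075, 0.042 m / 0.8 = 0.0525.

Call:
{"op": "advance", "data": {"plan": [[0,0,0.0188,0,0],[0,0,0.0375,0,0],[0,0,0.0525,0,0],[0,0,0.0525,0,0],[-0.0125,0,0.0525,0,0],[-0.025,0,0.0525,0,0],[-0.0375,0,0.0525,0,0],[-0.05,0,0.0525,0,0],[-0.0625,0,0.0525,0,0],[-0.075,0,0.0525,0,0],[-0.075,0,0.0525,0,0]]}}

```text
time: 3.1
ee_pos: [0.5313, 0.0033, 0.1327]
eef_rot: [0.852, 0.523, -0.0, -0.0]
ft_force: [0.2, 0.4, 0.1]
width: 0.0004
grip_force: 0.0
```

```bash
python3 go.py -.16 .107; python3 - <<'E'
from bench import r; from h import *
cv2.imwrite("pics/c.png",cv2.resize(r.camera("side")["img"][100:340,150:470,::-1],None,fx=1.5,fy=1.5))
E
```

```text
shift [-0.1253  0.0035  0.0037] turn 0.0 now tray -0.0347 0.0035 tip z 0.1107 -x dir [-1. -0. -0.] F [0.25 0.45 0.06] w 0.00043521309838986336 t 3.1
```

View pics/c.png

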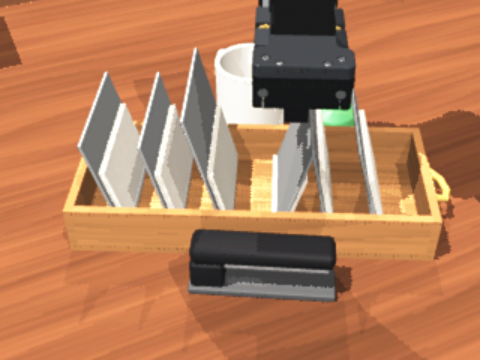

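Divider c is tipping forward, and the tall divider and those behind it are untouched. I'll continue the sweep a few mm lower.

Call:
{"op": "advance", "data": {"plan": [[-0.0125,0,0.0038,0,0],[-0.025,0,0.0038,0,0],[-0.0375,0,0.0038,0,0],[-0.05,0,0.0038,0,0],[-0.0625,0,0.0038,0,0],[-0.075,0,0.0038,0,0],[-0.0875,0,0.0038,0,0],[-0.1,0,0.0038,0,0],[-0.1125,0,0.0038,0,0],[-0.125,0,0.0038,0,0],[-0.1375,0,0.0038,0,0],[-0.15,0,0.0038,0,0]]}}

```text
time: 4.35
ee_pos: [0.4775, -0.103, 0.1295]
eef_rot: [0.852, 0.524, 0.0, -0.0]
ft_force: [0.6, -0.4, -0.5]
width: 0.0009
grip_force: 0.1
```

```bash
python3 go.py -.16 .107; python3 - <<'E'
from bench import r; from h import *
cv2.imwrite("pics/d.png",cv2.resize(r.camera("side")["img"][100:340,150:470,::-1],None,fx=1.5,fy=1.5))
E
```

```text
shift [-0.0062  0.0035  0.0005] turn 0.002 now tray -0.1538 0.0035 tip z 0.1075 -x dir [-1.    -0.002 -0.   ] F [ 0.64 -0.37 -0.53] w 0.0008620359955710932 t 4.35
```

View pics/d.png

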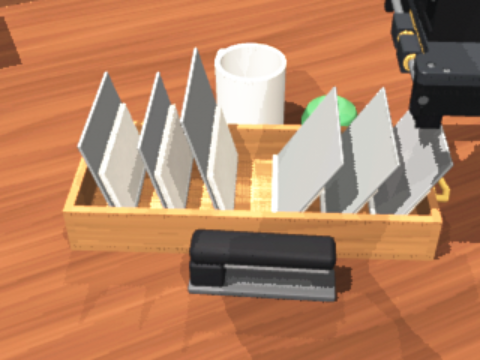

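All three dividers now lean forward by about 0.4–0.5 rad. I'll back off slightly, lift clear and check.

To row units: -0.12 m / 0.8 = -0.15, -0.08 m / 0.8 = -0.1.

Call:
{"op": "advance", "data": {"plan": [[0.0063,0,0,0,0],[0.01,0,-0.0125,0,0],[0.01,0,-0.05,0,0],[0.01,0,-0.1,0,0],[0.01,0,-0.15,0,0],[0.01,0,-0.15,0,0],[0.01,0,-0.15,0,0]]}}

```text
time: 5.1
ee_pos: [0.4822, -0.0943, 0.2506]
eef_rot: [0.851, 0.525, 0.001, 0.0]
ft_force: [-0.3, -0.4, -1.2]
width: 0.0007
grip_force: 0.0
```

```bash
python3 - <<'E'
from bench import r; from h import *
cv2.imwrite("pics/e.png",cv2.resize(r.camera("side")["img"][100:340,150:470,::-1],None,fx=1.5,fy=1.5))
E
```

```text
(no output)
```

View pics/e.png

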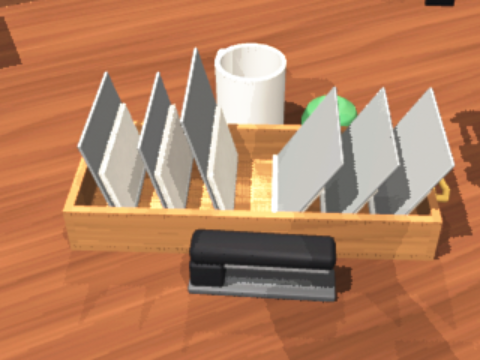

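The front three lean clearly forward, the tall one and the two behind it still lean back, the bystanders are in place and the gripper is clear.

```bash
python3 -c "
from bench import r
print(r.close_job())"
```

```text
the job is handed in; nothing more can be done
None
```

I handed the job in at about 5 s: in the last picture the three front dividers lean forward, the tall one and the two behind it still lean back, and the mug, stapler and paperweight look unmoved; no verdict was printed.

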